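# Nest the domed dust covers in the tray

### The job

Clear away the three domed dust covers by nesting them mouth up in the blue tray, one at a time: first the large cream one flat on the tray floor, then the medium green one from the drying stand level and centred inside it, then the small orange one level and centred inside that. Set each one down, do not drop it, and leave the glassware and bottles standing where they are.

Things in the scene. Friction and masses are not known exactly. Their poses are not given: they have to be found in the camera images.
- cover_large: Domed cover, cream plastic, mouth up on either mat. 124 mm across the rim, 50 high, 160 g. Origin: underside centre of its flat crown button (68 mm across, 10 high), its foot; z points out of the mouth. Rim: upright band 8 mm thick, 36 to 50 mm above the origin, can be pinched anywhere (one finger inside). Dome wall 5 mm; flat inner floor 15 mm above the origin, 66 mm across.
- cover_medium: Domed cover, mint green plastic, mouth up on the stand, tilted 25 degrees towards stand -x. 96 mm across the rim, 50 high, 110 g. Origin: underside centre of its flat crown button (54 mm across, 10 high), its foot; z points out of the mouth. Rim: upright band 8 mm thick, 36 to 50 mm above the origin, can be pinched anywhere (one finger inside). Dome wall 5 mm; flat inner floor 15 mm above the origin, 52 mm across. Nested, its rim is 15 mm above the large one's.
- cover_small: Domed cover, orange plastic, mouth up on the other mat. 68 mm across the rim, 50 high, 70 g. Origin: underside centre of its flat crown button (40 mm across, 10 high), its foot; z points out of the mouth. Rim: upright band 8 mm thick, 36 to 50 mm above the origin, can be pinched anywhere (one finger inside). Dome wall 5 mm; flat inner floor 15 mm above the origin, 38 mm across. Nested, its rim is 15 mm above the medium one's.
- tray: Fixed blue open tray, 190 (its x) by 200 (its y) by 30 mm high, walls and floor 5 mm thick. Origin: centre of its underside; the floor is 5 mm above. The sample bottle stands in its +x +y corner; the rest is free.
- stand: Fixed white sloped drying stand, a board 110 by 120 mm tilted 25 degrees down towards its own -x side (the robot's side), on steel feet; up to 65 mm high. Origin: on the bench under its middle; the board's top is 40 mm above it there. A 6 mm lip keeps the medium cover's button from sliding.
- mat_a: Fixed grey-blue mat, 290 (its x) x 200 x 3 mm. Origin: centre of its underside.
- mat_b: Fixed grey-blue mat, 290 (its x) x 200 x 3 mm. Origin: centre of its underside.
- beaker: Bystander: glass beaker, 66 mm diameter, 90 mm high, upright on mat_a. Origin: centre of its underside.
- wash_bottle: Bystander: white bottle with a red cap, 54 mm diameter, 165 mm high, upright on mat_b. Origin: centre of its underside.
- cuvette_a: Bystander: amber cuvette with a black cap, 26 x 26 x 48 mm, upright on mat_a. Origin: centre of its underside.
- cuvette_b: Bystander: amber cuvette with a black cap, 26 x 26 x 48 mm, upright on mat_b. Origin: centre of its underside.
- sample_bottle: Bystander: small bottle with a blue cap, 38 mm diameter, 75 mm high, upright in a corner of the tray. Origin: centre of its underside.
- flask: Bystander: green stoppered conical flask, 66 mm diameter at the foot, 32 at the stopper, 115 mm high, upright on the bench left of the stand. Origin: centre of its underside.
- reagent_jar: Bystander: jar with a black lid, 56 mm diameter, 70 mm high, upright on the bench beside the stand. Origin: centre of its underside.

How it is judged:
On the way, in this order (a step that is already met when the one before it is completed fails the run):
1. the large cover stands mouth up on the tray floor, released (x of cover_large in the frame of tray between -0.062 and 0.062 m and y of cover_large in the frame of tray between -0.062 and 0.062 m and z of cover_large in the frame of tray between 0 and 0.01 m and angle between cover_large's own z axis and vertical below 0.1 rad and contact force between the fingers and cover_large below 0.1 N and linear speed of cover_large below 0.02 m/s), for 0.2 s.
2. the medium cover sits level inside the large one, released (x of cover_large in the frame of tray between -0.062 and 0.062 m and y of cover_large in the frame of tray between -0.062 and 0.062 m and z of cover_large in the frame of tray between 0 and 0.01 m and angle between each of cover_large, cover_medium's own z axis and vertical below 0.1 rad and horizontal distance between cover_medium and cover_large below 0.01 m and z of cover_medium in the frame of cover_large between 0.01 and 0.02 m and z of cover_medium in the frame of tray above 0 m and contact force between the fingers and cover_medium below 0.1 N and linear speed of cover_medium below 0.02 m/s), for 0.2 s.
3. the small cover sits level inside the medium one, released (x of cover_large in the frame of tray between -0.062 and 0.062 m and y of cover_large in the frame of tray between -0.062 and 0.062 m and z of cover_large in the frame of tray between 0 and 0.01 m and angle between each of cover_large, cover_medium, cover_small's own z axis and vertical below 0.1 rad and horizontal distance between cover_medium and cover_large below 0.01 m and z of cover_medium in the frame of cover_large between 0.01 and 0.02 m and z of each of cover_medium, cover_small in the frame of tray above 0 m and horizontal distance between cover_small and cover_medium below 0.01 m and z of cover_small in the frame of cover_medium between 0.01 and 0.02 m and contact force between the fingers and cover_small below 0.1 N and linear speed of cover_small below 0.02 m/s), for 0.2 s.
At the end, for the whole second after the job is handed in: Large cover mouth up on the tray floor, its centre within 62 mm of the tray's along each tray axis; medium in large and small in medium, each level within 0.1 rad, within 10 mm of centred, its button on the floor below (15 mm, give or take 5, above that cover's origin); all released, at rest (all of step 3 and contact force between the fingers and cover_large below 0.1 N and linear speed of each of cover_large, cover_medium below 0.02 m/s and contact force between the fingers and cover_medium below 0.1 N); the robot touches nothing.
It fails at once if the beaker, wash bottle, reagent jar or flask is shifted by more than 20 mm or tipped over (distance of any of beaker, wash_bottle, reagent_jar, flask from where it was at the start of the episode above 0.02 m or angle between any of beaker, wash_bottle, reagent_jar, flask's own z axis and vertical above 0.35 rad).
It fails at once if a cuvette is shifted by more than 20 mm or tipped over (distance of any of cuvette_a, cuvette_b from where it was at the start of the episode above 0.02 m or angle between any of cuvette_a, cuvette_b's own z axis and vertical above 0.35 rad).
It fails at once if the sample bottle in the tray is shifted by more than 20 mm or tipped over (distance of sample_bottle from where it was at the start of the episode above 0.02 m or angle between sample_bottle's own z axis and vertical above 0.35 rad).
It fails at once if a cover is dropped or thrown (faster than 0.7 m/s while out of the fingers) ((contact force between the fingers and cover_large below 0.1 N and linear speed of cover_large above 0.7 m/s) or (contact force between the fingers and cover_medium below 0.1 N and linear speed of cover_medium above 0.7 m/s) or (contact force between the fingers and cover_small below 0.1 N and linear speed of cover_small above 0.7 m/s)).
It also fails if it takes over 69 s, if anything falls off the work surface, if the arm or the gripper's body presses on something with over 40 N, if the wrist force passes 120 N, or if a joint passes its speed limit or range.

### The arm

A 6-joint arm with a two-finger parallel gripper is mounted at the origin on the work surface. World frame = base frame: x ahead of the robot, y to its left, z up, the work surface at z = 0. Lengths are in m, angles in rad, forces in N, time in s.
With the tool pointing down it reaches from about 0.325 to 0.9 m from the base axis. Payload 6.1 kg.
Tool frame: the origin (TCP) lies midway between the tips of the shut fingers; the grasp point (between the pads) lies 19 mm behind it; z points along the fingers, y is the line along which they close (so a half turn about z gives the same grasp; the last joint's range is limited). The gripper opens to 85 mm and grips with 20 to 120 N. Pads are 22 mm wide; open, the fingers measure 114 mm over their backs; the gripper's body (76 mm by 85 mm) begins 54 mm behind the grasp point. The pads swing forward as they close: fully open they stand 13 mm farther back than shut.
Start: joints at [-1.364, 0.22, 1.526, -0, 1.395, -0.126], TCP at [0.204, -0.591, 0.231] pointing down, gripper open.
Joint ranges: [-2.98, 2.98], [-0.91, 2.08], [0.09, 2.57], [-1.24, 4.39], [0.2, 2.65], [-2.68, 2.68]. Speed limits (rad/s): [2.57, 2.57, 3.01, 3.14, 3.14, 3.14].

### API

Orientations are given as [roll, pitch, yaw] about the fixed x, y, z axes, in that order (R = Rz(yaw) Ry(pitch) Rx(roll)).
In Python, from plant import movep, move_l, set_joints, gripper_to, hold, inverse_kinematics, observe, get_image, get_calibration, Unreachable, job_done gives the robot as it stands. Calls block until the motion is done:
- movep(position, orientation): joint-space move of the TCP to a pose.
- move_l(position, feed=0.15, rotation=None, max_force=None): straight line of the TCP; rotation=None keeps the orientation; feed is the mean speed in m/s. With max_force (N) it stops when the force on the tool has changed by that much, and returns True; else False.
- set_joints(angles): joint-space move.
- gripper_to(opening, f_grip=None): finger opening in m; f_grip is the grip in N (None keeps the last); returns when the fingers have stopped.
- hold(seconds).
- inverse_kinematics(position, orientation): joint angles nearest the present ones, or None.
- observe(): the state.
- get_image(name): name is "scene" or "top" or "wrist"; returns (picture, depth): 480x640x3 uint8, red, green, blue; 480x640 float32, m along the optical axis (not along the pixel's ray), 0 where there is no reading.
- get_calibration(name): a dict with "intrinsics" (3x3 intrinsics, pixels), "world_from_camera" (4x4, takes a point from camera to world coordinates). Camera axes: x right, y down, z forward; pixel columns grow to the right and rows downward; lengths in m; the calibration is good to about 2 mm. The wrist camera is an equidistant fisheye: a pixel r from the principal point sees the ray r / f radians off the axis. A picture is of the moment at which its call begins: read the wrist's pose just before it. get_calibration takes no time and is no camera call; for the wrist camera it gives the pose at the moment of the call.
A pose or a line that the arm cannot do raises Unreachable and nothing moves.
- job_done(): hands the job in; it is judged then, once.
The state is a dict: "time_s": time; "q": joint angles; "joint_velocities": joint speeds; "joint_torque": joint torques, N m; "eef_pos": TCP position; "tcp_rot": TCP orientation; "ft_force": force on the tool from outside, world axes, zero at the start; "torque": the same for the moment, N m; "opening": finger opening in m; "grasp_force": force on a finger pad.
Only numpy, scipy, OpenCV 4.12 (cv2) and the standard library are available. Lean on these libraries where they do the work, as an engineer would, in place of code of your own. Each camera call takes 0.05 s, during which the arm holds its last target. There are 200 camera calls.

## Working session

There is one attempt and no reset: what is moved stays moved. The work goes in short steps, each a Python script; the robot and the scene stay as the last script left them, time stands still between calls to the robot, and variables do not carry over. Pictures are saved under pics/ and viewed, at most 10 in all, crops included, and the job is handed in when it is done.

```bash
ls && mkdir -p pics && python3 - <<'E'
from plant import *
import cv2,numpy as np
for n in("top","scene"):
    p,d=get_image(n);c=get_calibration(n)
    cv2.imwrite(f"pics/{n}0.png",p[:,:,::-1]);np.savez(f"pics/{n}0.npz",p=p,d=d,K=c["intrinsics"],T=c["world_from_camera"])
    print(n,np.round(c["intrinsics"],1).tolist(),np.round(c["world_from_camera"],3).tolist(),(d>0).mean())
print(observe()["time_s"])
E
```

```text
pics
top [[549.2, 0.0, 332.7], [0.0, 549.2, 239.0], [0.0, 0.0, 1.0]] [[-0.011, -0.981, 0.193, 0.311], [-1.0, 0.015, 0.019, -0.008], [-0.021, -0.193, -0.981, 1.151], [0.0, 0.0, 0.0, 1.0]] 0.99599609375
scene [[435.0, 0.0, 321.8], [0.0, 435.0, 236.7], [0.0, 0.0, 1.0]] [[-0.841, 0.438, -0.318, 0.828], [0.541, 0.679, -0.496, 0.524], [-0.001, -0.589, -0.808, 0.861], [0.0, 0.0, 0.0, 1.0]] 0.99607421875
0.1
```

View pics/top0.png

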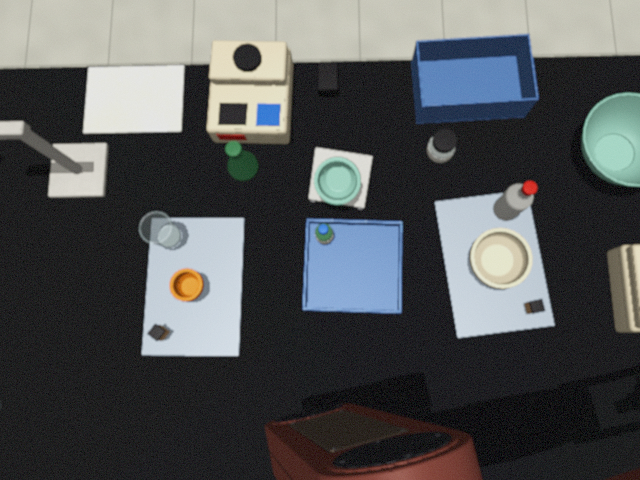

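View pics/scene0.png

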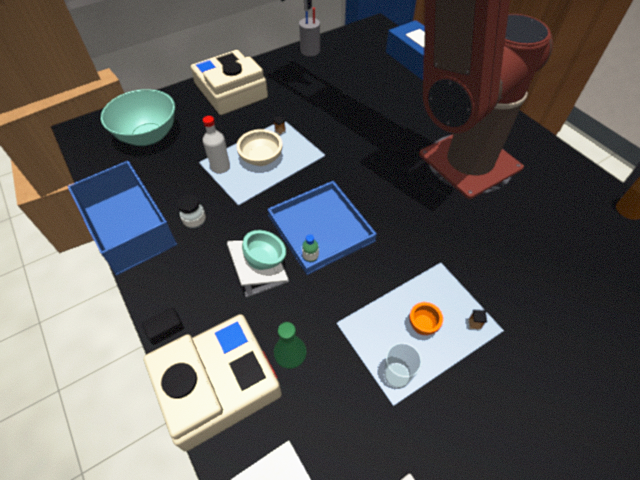

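The top view shows the cream cover at px (501,259), the green one on the stand at (338,181), the orange one at (187,285) and the tray at (353,266). The bystanders are the wash bottle (515,200), cuvettes (535,307) and (158,332), beaker (165,232), sample bottle (324,233), jar (441,146) and flask (240,160).

```bash
cat > vis.py <<'E'
import cv2,numpy as np
def cloud(d,K,T):
    v,u=np.mgrid[:d.shape[0],:d.shape[1]]
    P=np.stack([(u-K[0,2])/K[0,0]*d,(v-K[1,2])/K[1,1]*d,d],-1)
    return P@T[:3,:3].T+T[:3,3]
def blob(p,lo,hi,seed,d=None):
    """connected component of the HSV mask nearest the seed pixel"""
    m=cv2.inRange(cv2.cvtColor(np.ascontiguousarray(p),cv2.COLOR_RGB2HSV),lo,hi)
    n,l,s,c=cv2.connectedComponentsWithStats(m)
    ok=[i for i in range(1,n) if s[i,4]>60]
    i=min(ok,key=lambda i:np.hypot(*(c[i]-seed)))
    return l==i
def fit_circle(xy):
    A=np.c_[2*xy,np.ones(len(xy))];s=np.linalg.lstsq(A,(xy**2).sum(1),rcond=None)[0]
    return s[:2],np.sqrt(s[2]+s[0]**2+s[1]**2)
COL=dict(large=((12,25,90),(40,140,255)),medium=((65,50,60),(95,200,255)),small=((5,150,80),(20,255,255)),tray=((100,100,60),(120,255,255)))
E
cat > m.py <<'E'
from vis import *
seeds=dict(top=dict(large=(501,259),medium=(338,181),small=(187,285),tray=(353,266)),scene=dict(large=(260,148),medium=(264,250),small=(426,319),tray=(322,226)))
for n in("top","scene"):
    f=np.load(f"pics/{n}0.npz");X=cloud(f["d"],f["K"],f["T"])
    for k in seeds[n]:
        m=blob(f["p"],*COL[k],seeds[n][k]);P=X[m&(f["d"]>0)]
        if k=="tray":
            (c,s,a)=cv2.minAreaRect(P[:,:2].astype(np.float32));print(n,k,len(P),np.round(c,4),np.round(s,4),a,np.percentile(P[:,2],[2,50,98]).round(4));continue
        if k=="medium":
            # rim plane: iterate along tilted normal
            nr=np.array([-np.sin(.436),0,np.cos(.436)]);
            for _ in range(4):
                h=P@nr;Q=P[h>np.percentile(h,98)-.004]
                c0=Q.mean(0);nr=np.linalg.svd(Q-c0)[2][2];nr*=np.sign(nr[2])
            print(n,k,"normal",nr.round(3),"tilt",np.degrees(np.arccos(nr[2])).round(2),"az",np.degrees(np.arctan2(nr[1],nr[0])).round(1))
            e1=np.cross([0,1,0],nr);e1/=np.linalg.norm(e1);e2=np.cross(nr,e1)
            xy=np.c_[(Q-c0)@e1,(Q-c0)@e2].astype(np.float32)
            c,r=cv2.minEnclosingCircle(xy);cf,rf=fit_circle(xy)
            print("  rimcentre enc",(c0+c[0]*e1+c[1]*e2).round(4),r,"fit",(c0+cf[0]*e1+cf[1]*e2).round(4),rf,len(Q));continue
        z=np.percentile(P[:,2],97);Q=P[P[:,2]>z-.004]
        c,r=cv2.minEnclosingCircle(Q[:,:2].astype(np.float32));cf,rf=fit_circle(Q[:,:2])
        print(n,k,len(P),len(Q),"z",z.round(4),"enc",np.round(c,4),round(r,4),"fit",cf.round(4),rf.round(4))
    for nm,uv in (dict(wash=(520,195),cuvB=(535,307),cuvA=(158,332),sample=(323,229),jar=(443,140),stand=(362,160),stand2=(316,195)) if n=="top" else {}).items():
        u,v=uv;print(nm,np.median(X[v-1:v+2,u-1:u+2].reshape(-1,3),0).round(3))
E
python3 m.py
```

```text
top large 2783 460 z 0.0552 enc [ 0.484  -0.3245] 0.0616 fit [ 0.4848 -0.3252] 0.057
top medium normal [-0.419  0.067  0.906] tilt 25.1 az 171.0
  rimcentre enc [0.6402 0.002  0.0863] 0.0466218963265419 fit [0.641  0.0024 0.0866] 0.043123004062106694 290
top small 796 195 z 0.0562 enc [0.4381 0.3099] 0.0326 fit [0.4387 0.3103] 0.0288
top tray 2941 [ 0.4818 -0.028 ] [0.2111 0.2025] 87.27436065673828 [-0.002   0.0067  0.0781]
wash [ 0.591 -0.346  0.137]
cuvB [ 0.385 -0.386  0.051]
cuvA [0.344 0.362 0.052]
sample [0.543 0.031 0.081]
jar [ 0.729 -0.218  0.071]
stand [ 0.693 -0.05   0.058]
stand2 [0.63  0.048 0.02 ]
scene large 1272 287 z 0.0543 enc [ 0.4836 -0.3266] 0.0642 fit [ 0.4856 -0.3263] 0.0577
scene medium normal [-0.415  0.076  0.907] tilt 24.95 az 169.7
  rimcentre enc [0.642  0.0008 0.0853] 0.049231577664613724 fit [0.642  0.0017 0.0852] 0.04386155569726863 364
scene small 824 287 z 0.0545 enc [0.4409 0.3105] 0.0338 fit [0.4405 0.3107] 0.0294
scene tray 5661 [ 0.4675 -0.042 ] [0.2334 0.2117] 87.49336242675781 [-0.0003  0.0057  0.0322]
```

```bash
cat > rob.py <<'E'
from plant import *
import numpy as np, cv2
from scipy.spatial.transform import Rotation as Ro
def orient(n,radial,s):
    z=-n/np.linalg.norm(n);y=s*(radial-radial@z*z);y/=np.linalg.norm(y)
    return Ro.from_matrix(np.c_[np.cross(y,z),y,z]).as_euler("xyz")
def grip_pose(origin,n,phi,R,h,s):
    """TCP pose pinching the rim (outer radius R) at azimuth phi, tip h above the cover's origin"""
    n=n/np.linalg.norm(n);r=np.array([np.cos(phi),np.sin(phi),0]);r=r-r@n*n;r/=np.linalg.norm(r)
    return np.array(origin)+h*n+(R-.004)*r,orient(n,r,s)
def st(t=""):
    o=observe();print(t,"t",round(o["time_s"],2),"pos",np.round(o["eef_pos"],4),"open",round(o["opening"],4),"grip",np.round(o["grasp_force"],1),"F",np.round(o["ft_force"],1),"q6",round(o["q"][5],2))
E
python3 - <<'E'
from rob import *
f=np.load("pics/top0.npz");K,T=f["K"],f["T"]
uv=np.array([[305,219],[403,220],[402,313],[304,311]],float)
r=np.c_[(uv-K[:2,2])/K[0,0],np.ones(4)]@T[:3,:3].T
W=T[:3,3]+r*((.03-T[2,3])/r[:,2])[:,None];print(W.round(3).tolist(),W.mean(0).round(3))
from rob import grip_pose
Z=np.array([0,0,1.]);N=np.array([-.417,.070,.906])
for nm,o,n,phi,R in(("L",(.485,-.325,.003),Z,2.1,.062),("Lplace",(.465,-.045,.005),Z,2.1,.062),("M",np.array([.641,.002,.0855])-.05*N,N,-1.57,.048),("Mplace",(.465,-.045,.02),Z,-1.57,.048),("S",(.4395,.3103,.003),Z,-1.57,.034),("Splace",(.465,-.045,.035),Z,-1.57,.034)):
    for s in(1,-1):
        p,e=grip_pose(o,n,phi,R,.037,s)
        print(nm,s,p.round(3),[None if q is None else np.round(q,2).tolist() for q in(inverse_kinematics(p,e),inverse_kinematics(p+.12*n,e))])
E
```

```text
[[0.575, 0.071, 0.03], [0.57, -0.134, 0.03], [0.377, -0.125, 0.03], [0.384, 0.073, 0.03]] [ 0.476 -0.029  0.03 ]
L 1 [ 0.456 -0.275  0.04 ] [None, None]
L -1 [ 0.456 -0.275  0.04 ] [[-0.69, 0.23, 1.91, -0.0, 1.0, 0.35], [-0.69, 0.06, 1.84, -0.0, 1.24, 0.35]]
Lplace 1 [0.436 0.005 0.042] [[-0.17, 0.0, 2.15, -0.0, 0.98, -2.27], [-0.17, -0.19, 2.07, -0.0, 1.26, -2.27]]
Lplace -1 [0.436 0.005 0.042] [[-0.17, 0.0, 2.15, -0.0, 0.98, 0.87], [-0.17, -0.19, 2.07, -0.0, 1.26, 0.87]]
M 1 [ 0.645 -0.043  0.077] [[-0.19, 0.16, 1.98, 0.02, 0.57, 1.38], [-0.2, -0.12, 2.03, 0.02, 0.79, 1.38]]
M -1 [ 0.645 -0.043  0.077] [[-0.19, 0.16, 1.98, 0.02, 0.57, -1.77], [-0.2, -0.12, 2.03, 0.02, 0.79, -1.76]]
Mplace 1 [ 0.465 -0.089  0.057] [[-0.36, 0.07, 2.05, -0.0, 1.02, 1.21], [-0.36, -0.1, 1.97, -0.0, 1.28, 1.21]]
Mplace -1 [ 0.465 -0.089  0.057] [[-0.36, 0.07, 2.05, -0.0, 1.02, -1.93], [-0.36, -0.1, 1.97, -0.0, 1.28, -1.93]]
S 1 [0.44 0.28 0.04] [[0.42, 0.2, 1.94, -0.0, 1.0, 1.99], [0.42, 0.04, 1.87, -0.0, 1.24, 1.99]]
S -1 [0.44 0.28 0.04] [[0.42, 0.2, 1.94, -0.0, 1.0, -1.16], [0.42, 0.04, 1.87, -0.0, 1.24, -1.16]]
Splace 1 [ 0.465 -0.075  0.072] [[-0.33, 0.04, 2.05, -0.0, 1.05, 1.24], [-0.33, -0.12, 1.96, -0.0, 1.31, 1.24]]
Splace -1 [ 0.465 -0.075  0.072] [[-0.33, 0.04, 2.05, -0.0, 1.05, -1.9], [-0.33, -0.12, 1.96, -0.0, 1.31, -1.9]]
```

```bash
python3 - <<'E'
from rob import *
Z=np.array([0,0,1.])
p,e=grip_pose((.485,-.325,.003),Z,2.1,.062,.037,-1)
gripper_to(.035,50)
movep(p+.16*Z,e);st("above")
hit=move_l(p,feed=.12,max_force=8);st(f"down {hit}")
if not hit:
    gripper_to(0,50);st("grip")
    move_l(p+.06*Z,feed=.12);st("lift")
    im,_=get_image("top");cv2.imwrite("pics/lift1.png",im[120:370,270:600,::-1])
E
```

```text
above t 2.14 pos [ 0.4555 -0.2759  0.2002] open 0.0352 grip 0.0 F [-0.6 -0.3 -0.8] q6 0.35
down False t 3.62 pos [ 0.4563 -0.2754  0.0408] open 0.035 grip 0.0 F [-0.3  0.1 -0. ] q6 0.35
grip t 3.98 pos [ 0.4562 -0.2752  0.0407] open 0.0066 grip 51.8 F [-0.4  1.   4.2] q6 0.35
lift t 4.63 pos [ 0.4552 -0.2746  0.0993] open 0.0062 grip 51.1 F [ 0.8 -0.1 -1. ] q6 0.35
```

View pics/lift1.png

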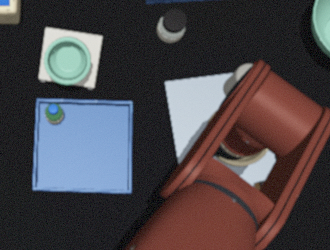

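The cream cover's rim shows at about (240,155) under the gripper; it is lifted and held. Carrying on.

```bash
python3 - <<'E'
from rob import *
Z=np.array([0,0,1.])
p,e=grip_pose((.465,-.045,.005),Z,2.1,.062,.037,-1)
here=np.array(observe()["eef_pos"])
move_l([here[0],here[1],.17],feed=.15)
move_l(p+.128*Z,feed=.2);move_l(p+.015*Z,feed=.12);hold(.2);st("low")
im,_=get_image("scene");cv2.imwrite("pics/place1.png",cv2.resize(im[120:300,200:440,::-1],None,fx=2.5,fy=2.5))
hit=move_l(p-.003*Z,feed=.03,max_force=4);st(f"set {hit}")
E
```

```text
low t 8.14 pos [0.4364 0.005  0.0577] open 0.0066 grip 51.0 F [-0.5 -0.3 -1.2] q6 0.87
set True t 8.68 pos [0.4355 0.0054 0.0426] open 0.0067 grip 51.8 F [-1.5  1.2  6.2] q6 0.87
```

View pics/place1.png

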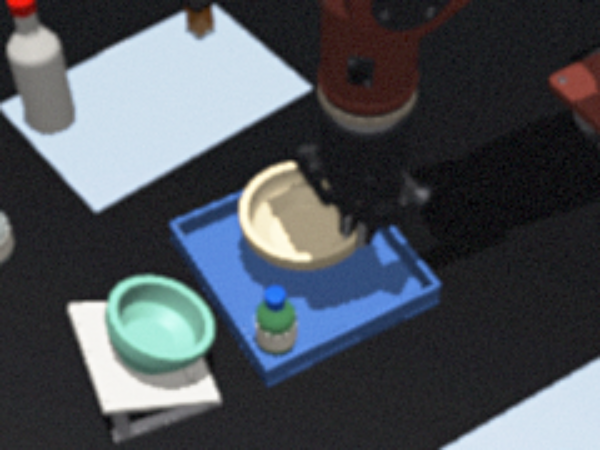

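```bash
cat > meas.py <<'E'
from rob import *
from vis import *
def snap(tag):
    o={}
    for n in("top","scene"):
        p,d=get_image(n);c=get_calibration(n);np.savez(f"pics/{n}_{tag}.npz",p=p,d=d,K=c["intrinsics"],T=c["world_from_camera"])
        o[n]=(p,d,cloud(d,np.array(c["intrinsics"]),np.array(c["world_from_camera"])))
    return o
def rim(o,k,near,rad=.1):
    for n,(p,d,X) in o.items():
        m=cv2.inRange(cv2.cvtColor(np.ascontiguousarray(p),cv2.COLOR_RGB2HSV),*COL[k])>0
        m&=(d>0)&(np.linalg.norm(X[...,:2]-near,axis=-1)<rad);P=X[m]
        z=np.percentile(P[:,2],97);Q=P[P[:,2]>z-.004];c=Q.mean(0);nr=np.linalg.svd(Q-c)[2][2]
        cc,r=cv2.minEnclosingCircle(Q[:,:2].astype(np.float32));cf,rf=fit_circle(Q[:,:2])
        print(k,n,len(Q),"z",z.round(4),"enc",np.round(cc,4),round(r,4),"fit",cf.round(4),rf.round(4),"n",(nr*np.sign(nr[2])).round(3))
E
python3 - <<'E'
from meas import *
Z=np.array([0,0,1.])
gripper_to(.032);hold(.2);st("open")
p=np.array(observe()["eef_pos"]);move_l(p+.16*Z,feed=.15)
movep([.45,.25,.28],observe()["tcp_rot"] if len(observe()["tcp_rot"])==3 else [np.pi,0,0]);st()
o=snap("1");rim(o,"large",(.465,-.045))
E
```

```text
open t 9.25 pos [0.4347 0.0054 0.0423] open 0.0318 grip 0.0 F [ 0.7 -0.3  0. ] q6 0.87
 t 11.47 pos [0.4498 0.2491 0.279 ] open 0.0321 grip 0.0 F [-0.  -0.8 -0.5] q6 1.39
large top 70 z 0.0539 enc [ 0.4632 -0.0443] 0.0547 fit [ 0.4635 -0.0442] 0.054 n [0.039 0.005 0.999]
large scene 368 z 0.0563 enc [ 0.4635 -0.0452] 0.0629 fit [ 0.464  -0.0454] 0.0576 n [ 0.001 -0.001  1.   ]
```

```bash
python3 - <<'E'
from rob import *
N=np.array([-.4155,.071,.907]);N/=np.linalg.norm(N)
p,e=grip_pose(np.array([.6412,.002,.0853])-.05*N,N,-1.57,.048,.037,1)
movep(p+.12*N,e);st("above")
hit=move_l(p,feed=.12,max_force=8);st(f"down {hit}")
if not hit:
    gripper_to(0,50);st("grip")
    move_l(p+.04*N,feed=.1);move_l(p+.04*N+[0,0,.06],feed=.12);hold(.2);st("lift")
    im,_=get_image("scene");cv2.imwrite("pics/lift2.png",cv2.resize(im[120:300,200:440,::-1],None,fx=2.5,fy=2.5))
E
```

```text
above t 12.82 pos [ 0.5957 -0.034   0.1858] open 0.0319 grip 0.0 F [ 0.2  0.2 -0.4] q6 1.38
down False t 13.97 pos [ 0.6457 -0.0427  0.0771] open 0.0322 grip 0.0 F [-0.4 -0.1 -0.7] q6 1.38
grip t 14.32 pos [ 0.6457 -0.043   0.0773] open 0.008 grip 48.0 F [-2.3 -0.2  4.2] q6 1.38
lift t 15.72 pos [ 0.6279 -0.0398  0.171 ] open 0.0075 grip 47.8 F [ 0.6 -0.2 -1.2] q6 1.38
```

View pics/lift2.png

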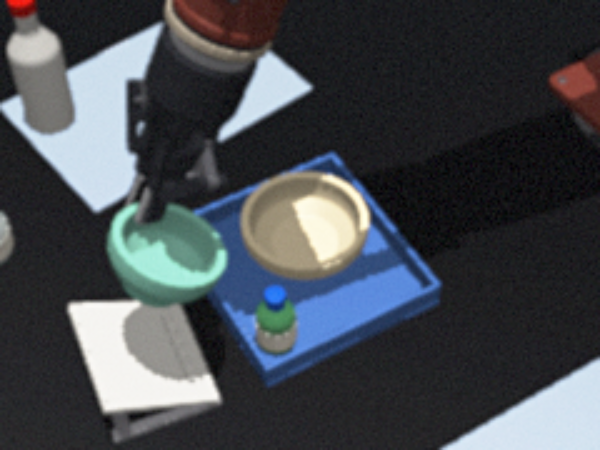

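```bash
python3 - <<'E'
from meas import *
Z=np.array([0,0,1.])
p,e=grip_pose((.464,-.045,.020),Z,-1.57,.048,.037,1)
h=np.array(observe()["eef_pos"])
move_l([h[0],h[1],.19],feed=.12,rotation=e)
move_l([p[0],p[1],.18],feed=.15);move_l(p+.07*Z,feed=.12);hold(.3);st("hover")
print("expect tcp",p+.07*Z);o=snap("2");rim(o,"medium",(.464,-.045),.08);rim(o,"large",(.464,-.045),.075)
im=o["scene"][0];cv2.imwrite("pics/hover2.png",cv2.resize(im[120:300,200:440,::-1],None,fx=2.5,fy=2.5))
E
```

```text
hover t 18.57 pos [ 0.4646 -0.0892  0.1278] open 0.0072 grip 47.8 F [ 0.1 -0.3 -1.6] q6 1.21
expect tcp [ 0.46403504 -0.08899999  0.127     ]
medium top 21 z 0.2628 enc [ 0.4293 -0.0328] 0.043 fit [ 0.4193 -0.0423] 0.0305 n [-0.155 -0.97   0.188]
medium scene 312 z 0.1411 enc [ 0.4657 -0.0461] 0.05 fit [ 0.4647 -0.0449] 0.0438 n [0.002 0.007 1.   ]
large top 15 z 0.3228 enc [ 0.4378 -0.0348] 0.047 fit [ 0.4406 -0.0365] 0.04 n [-0.151 -0.949  0.277]
large scene 88 z 0.3228 enc [ 0.4694 -0.0797] 0.0373 fit [ 0.4643 -0.0886] 0.0385 n [0.008 0.03  1.   ]
```

View pics/hover2.png

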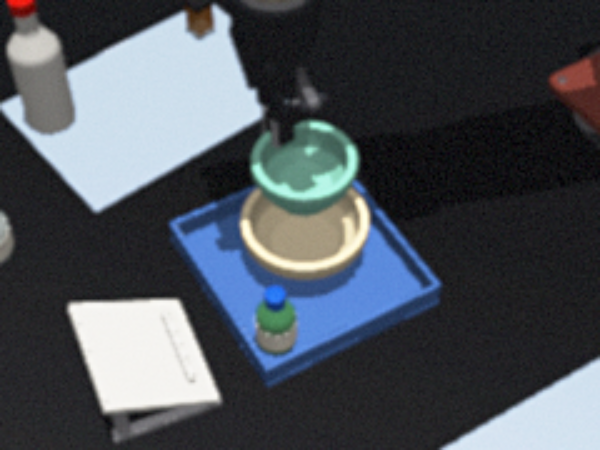

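The medium cover hangs level within 0.5° at (305,165) above the large one at (305,230). It is centred within 1 mm, so I'll set it down.

```bash
python3 - <<'E'
from meas import *
Z=np.array([0,0,1.])
p,e=grip_pose((.464,-.045,.020),Z,-1.57,.048,.037,1)
move_l(p+.012*Z,feed=.08)
hit=move_l(p-.004*Z,feed=.03,max_force=4);st(f"set {hit}")
if abs(observe()["eef_pos"][2]-p[2])<.005:
    gripper_to(.028);hold(.2);st("open")
    move_l(p+.14*Z,feed=.15)
    movep([.45,.25,.25],e);st()
    o=snap("3");rim(o,"large",(.464,-.045),.075);rim(o,"medium",(.464,-.045),.06);rim(o,"small",(.44,.31),.06)
E
```

```text
set True t 19.98 pos [ 0.4645 -0.0896  0.0575] open 0.0076 grip 48.4 F [-0.3 -0.1  4.9] q6 1.21
open t 20.51 pos [ 0.4636 -0.089   0.0569] open 0.0283 grip 0.0 F [-0.1  0.2 -0.5] q6 1.21
 t 22.88 pos [0.4501 0.2491 0.2495] open 0.0281 grip 0.0 F [-0.5  0.1 -0.2] q6 1.92
large top 60 z 0.0568 enc [ 0.4637 -0.0445] 0.055 fit [ 0.4636 -0.0443] 0.0541 n [ 0.004 -0.008  1.   ]
large scene 246 z 0.0571 enc [ 0.4641 -0.0451] 0.0625 fit [ 0.4635 -0.0454] 0.0579 n [ 0.002 -0.     1.   ]
medium top 49 z 0.07 enc [ 0.4674 -0.0464] 0.0444 fit [ 0.4663 -0.044 ] 0.0418 n [ 0.019 -0.003  1.   ]
medium scene 265 z 0.0715 enc [ 0.4638 -0.0451] 0.049 fit [ 0.4648 -0.0447] 0.0435 n [ 0.001 -0.     1.   ]
small top 25 z 0.6298 enc [0.4222 0.2805] 0.0325 fit [0.4233 0.2807] 0.0217 n [ 0.147 -0.038  0.988]
small scene 57 z 0.6295 enc [0.42   0.2791] 0.0361 fit [0.4216 0.2776] 0.0253 n [ 0.154 -0.01   0.988]
```

```bash
python3 - <<'E'
from meas import *
Z=np.array([0,0,1.])
p,e=grip_pose((.4397,.3105,.003),Z,-1.57,.034,.037,1)
movep(p+.12*Z,e)
hit=move_l(p,feed=.12,max_force=8);st(f"down {hit}")
if not hit:
    gripper_to(0,50);st("grip")
    move_l(p+.13*Z,feed=.15);st("lift")
    p,e=grip_pose((.464,-.045,.035),Z,-1.57,.034,.037,1)
    move_l([p[0],p[1],.18],feed=.2);move_l(p+.06*Z,feed=.12);hold(.3);st("hover")
    o=snap("4");rim(o,"small",(.464,-.045),.05)
    im=o["scene"][0];cv2.imwrite("pics/hover3.png",cv2.resize(im[120:300,200:440,::-1],None,fx=2.5,fy=2.5))
E
```

```text
down False t 24.6 pos [0.4405 0.2808 0.0409] open 0.0279 grip 0.0 F [-0.5  0.8 -0.6] q6 1.99
grip t 24.92 pos [0.4404 0.2807 0.041 ] open 0.0075 grip 47.8 F [-1.5 -2.2  5.9] q6 1.99
lift t 25.93 pos [0.439  0.2802 0.1688] open 0.0075 grip 47.4 F [ 0.2  0.9 -0.8] q6 1.99
hover t 28.72 pos [ 0.4646 -0.0752  0.1328] open 0.0082 grip 47.4 F [-0.5  0.5 -1.4] q6 1.24
small top 23 z 0.5271 enc [ 0.4442 -0.0158] 0.0187 fit [ 0.4442 -0.0189] 0.0136 n [ 0.244 -0.296  0.924]
small scene 30 z 0.5184 enc [ 0.4562 -0.0187] 0.0286 fit [ 0.4563 -0.0243] 0.0174 n [ 0.332 -0.14   0.933]
```

View pics/hover3.png

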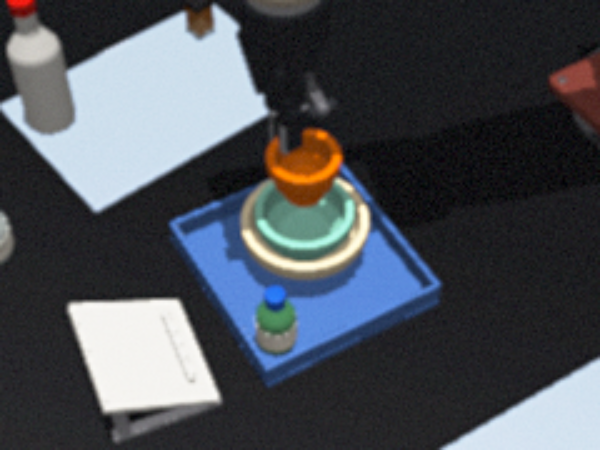

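The orange cover is held level at (305,165) above the green one at (305,215). Its rim measurement was thrown off by the reddish arm, so I'll filter by height before lowering.

```bash
sed -i 's/P=X\[m\]$/P=X[m\&(X[...,2]<.2)]/' meas.py && python3 - <<'E'
from meas import *
f=np.load("pics/scene_4.npz");rim({"scene":(f["p"],f["d"],cloud(f["d"],f["K"],f["T"]))},"small",(.464,-.045),.05)
Z=np.array([0,0,1.])
p,e=grip_pose((.464,-.045,.035),Z,-1.57,.034,.037,1)
move_l(p+.012*Z,feed=.08)
hit=move_l(p-.004*Z,feed=.03,max_force=4);st(f"set {hit}")
if abs(observe()["eef_pos"][2]-p[2])<.005:
    gripper_to(.024);hold(.2);st("open")
    move_l(p+.14*Z,feed=.15)
    movep([.45,.25,.25],e);st()
    o=snap("5")
    for k,r in(("large",.075),("medium",.06),("small",.05)):rim(o,k,(.464,-.045),r)
    cv2.imwrite("pics/end.png",o["scene"][0][...,::-1])
E
```

```text
small scene 197 z 0.1462 enc [ 0.4644 -0.0452] 0.0349 fit [ 0.4651 -0.0457] 0.0299 n [ 0.007 -0.009  1.   ]
set True t 29.99 pos [ 0.4645 -0.0755  0.073 ] open 0.0078 grip 48.0 F [-1.1 -0.7  4.4] q6 1.24
open t 30.5 pos [ 0.4637 -0.0749  0.0724] open 0.0241 grip 0.0 F [-0.  -0.3 -0.1] q6 1.24
 t 32.83 pos [0.4501 0.2491 0.2495] open 0.0242 grip 0.0 F [ 0.7  0.8 -0.2] q6 1.92
large top 32 z 0.0856 enc [ 0.4666 -0.0429] 0.0338 fit [ 0.4644 -0.0444] 0.0334 n [-0.052 -0.005  0.999]
large scene 30 z 0.074 enc [ 0.4597 -0.0529] 0.039 fit [ 0.46   -0.0502] 0.0339 n [-0.028  0.066  0.997]
medium top 51 z 0.0726 enc [ 0.467  -0.0463] 0.0447 fit [ 0.466  -0.0445] 0.0416 n [0.007 0.003 1.   ]
medium scene 179 z 0.072 enc [ 0.4654 -0.0432] 0.0473 fit [ 0.465  -0.0446] 0.0435 n [-0.002 -0.007  1.   ]
small top 255 z 0.088 enc [ 0.4642 -0.0443] 0.0334 fit [ 0.4642 -0.0442] 0.0296 n [ 0.004 -0.007  1.   ]
small scene 179 z 0.0867 enc [ 0.4652 -0.0451] 0.0339 fit [ 0.4649 -0.0448] 0.0295 n [-0.003 -0.     1.   ]
```

View pics/end.png

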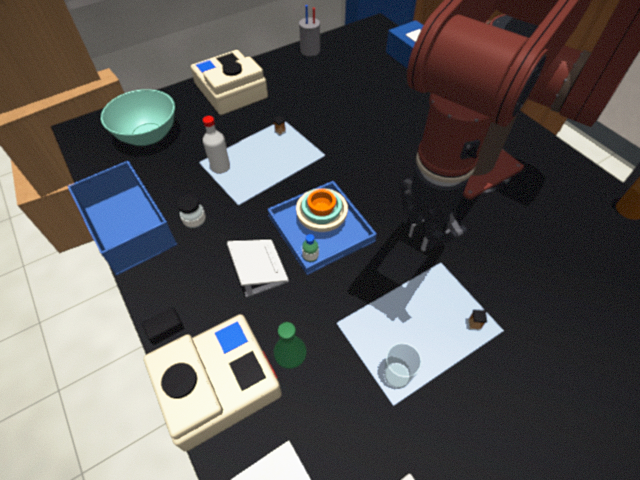

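All three covers are nested level at (322,208), the bystanders are in their places, and the gripper is clear.

```bash
python3 -c "
from plant import *
print(job_done())"
```

```text
the job is handed in; nothing more can be done
None
```

The three covers are nested mouth up in the tray, level and centred to within about 2 mm by camera; all bystanders look undisturbed, and I handed the job in at about 33 s of the 69 s limit (no verdict was returned).

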